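# Set the sampling depth of a lab autosampler

## Task

Set the autosampler's sampling depth: swing the probe (hold it by the knob on top) over the one open tube in the rack and lower it gently until its sprung needle touches the bottom inside and the spring gives by a millimetre or two. Let go and press the clamp lever fully down, so that the probe is locked with its needle still lightly on the bottom. Never press the needle hard, and leave the capped tubes and everything else where they are.

Things in the scene. Friction and masses are not known exactly. Their poses are not given: they have to be found in the camera images.
- sampler: autosampler, fixed: cream box 280 (x) x 340 (y) mm, deck 60 mm above its underside. Origin under its middle, z up, -x its front, to the robot at yaw 0. All heights named 'above base' are above this origin. On the deck: rack block 70 x 165 mm, top 100 mm above base, four tube pockets on a 120 mm arc about the steel column at x 95, y 0 mm; a wash cup (top 106 mm above base) under the parked probe.
- swing_arm (a joint): angle a (rad) of the level arm about the column, counter-clockwise from above positive. The probe's axis is at sampler x = 95 - 120 cos a, y = -120 sin a mm. Range -0.75 to 1.25, stays where left (0.2 Nm friction, 2 N at the probe). Starts parked at 0.8 to 1.15; tubes are at -0.45, -0.15, 0.15, 0.45. The head at its end, 30 x 32 mm, spans 158 to 186 mm above base; column top 190 mm.
- knob (a point): middle of the knurled black knob (22 mm diameter, 24 mm high) on top of the probe rod; round, upright and spinning freely, so it is gripped from above at any yaw. The rod slides vertically in the arm's head; an O-ring holds it wherever left (about 4 N push it down, 6 N lift it). It starts raised, knob middle 284 to 290 mm above base, and can go down 85 mm from the top.
- probe_rod: the probe rod: steel sleeve of 8 mm diameter with the knob at its top and the needle below. Origin on its axis at the lower end of the sleeve, 125 mm below the knob's middle; z up.
- needle_tip (a point): tip of the 4 mm needle that sticks out 17 mm below the sleeve, on the rod's axis (142 mm below the knob's middle when free). The needle is sprung: it springs back up into the sleeve with 1 N at the first touch and 2 N more for each further mm, and is solid after 7 mm. More than 9 N (4 mm) bends it.
- tube: the open tube (the only one without a cap): white opaque plastic, 28 mm outside, 24 mm bore, 60 mm tall, loose in one of the four pockets. Origin at the centre of its underside, 66 mm above base; z up. Its flat inner floor cannot be seen: tubes of several volumes look alike outside, and the floor lies anywhere from 5 to 39 mm above the underside.
- tube_mouth (a point): centre of the open tube's rim, 60 mm above the tube's origin, 126 mm above base.
- clamp_lever (a joint): angle (rad) of the steel cam lever that clamps the rod: 0 = raised 0.50 rad above level (open), 0.55 = down on its stop, just below level (locked). It turns on a level pin across the arm's head, points outward along the arm, away from the column, and stays where left; 4 to 7 N at its end move it. Starts at 0 to 0.1; the rod slides freely below 0.4.
- lever_pin (a point): middle of the lever's pin, on the arm's head, 26 mm outward from the probe's axis, 176 mm above base.
- lever_tip (a point): a point on the lever's mid-line, 70 mm from the pin, 5 mm short of its end. The lever is a flat bar 14 mm wide and 8 mm thick, from the pin outward.
- capped1: capped tube, 28 mm diameter, 64 mm tall with its ribbed 31 mm screw cap, loose in a rack pocket (cap top 130 mm above base). Origin at the centre of its underside. Leave alone.
- capped2: another capped tube, the same.
- capped3: another capped tube, the same.
- reagent: amber bottle, 42 mm diameter, 85 mm tall, standing on the sampler's deck behind the rack. Origin under it. Leave alone.
- spare_cap: loose screw cap, 31 mm diameter, 12 mm high, lying on a front corner of the deck. Leave alone.
- tip_box: blue box with a white lid, 87 x 122 x 63 mm, on the bench. Leave alone.
- beaker: clear beaker, 68 mm diameter, 85 mm tall, on the bench. Leave alone.
- mouse: black computer mouse, 105 x 62 x 26 mm, on the bench. Leave alone.
- screwdriver: screwdriver, 140 mm long, lying on the bench. Leave alone.

How it is judged (in metres and radians):
On the way, in this order (a step that is already met when the one before it is completed fails the run):
1. the needle is over the open tube, above its rim (horizontal distance between needle_tip and tube_mouth below 0.009 m and z of needle_tip in the frame of tube_mouth above 0 m), for 0.05 s.
2. with the clamp still open, the needle is down inside the tube and presses on its bottom with 0.5 to 6 N (horizontal distance between needle_tip and tube_mouth below 0.0095 m and z of needle_tip in the frame of tube_mouth below -0.02 m and contact force between probe_rod and tube between 0.5 and 6 N and value of joint clamp_lever below 0.35 rad), for 0.2 s.
At the end, for the whole second after the job is handed in: The clamp lever is pressed down (above 0.5 rad), the needle stands inside the open tube (axis within 9.5 mm of the tube's) and, locked at rest, still bears on its bottom with 0.5 to 6 N (spring given by at most about 2.5 mm); the tube stands upright and fully down in its pocket (value of joint clamp_lever above 0.5 rad and horizontal distance between needle_tip and tube_mouth below 0.0095 m and z of needle_tip in the frame of tube_mouth below -0.02 m and contact force between probe_rod and tube between 0.5 and 6 N and linear speed of probe_rod below 0.01 m/s and angle between tube's own z axis and vertical below 0.1 rad and z of tube in the frame of sampler below 0.07 m); the robot touches nothing.
It fails at once if the probe pressed on the open tube with more than 9 N (contact force between probe_rod and tube above 9 N).
It fails at once if the probe pressed hard on a capped tube (contact force between probe_rod and capped1 above 9 N or contact force between probe_rod and capped2 above 9 N or contact force between probe_rod and capped3 above 9 N).
It fails at once if a capped tube was moved by more than 15 mm (distance of any of capped1, capped2, capped3 from where it was at the start of the episode above 0.015 m).
It fails at once if a bystander was moved by more than 20 mm (distance of any of reagent, spare_cap, tip_box, beaker, mouse, screwdriver from where it was at the start of the episode above 0.02 m).
It also fails if it takes over 58 s, if anything falls off the work surface, if the arm or the gripper's body presses on something with over 40 N, if the wrist force passes 120 N, or if a joint passes its speed limit or range.

## Robot

A 6-joint arm with a two-finger parallel gripper is mounted at the origin on the work surface. World frame = base frame: x ahead of the robot, y to its left, z up, the work surface at z = 0. Lengths are in mm, angles in degrees, forces in N, time in s.
With the tool pointing down it reaches from about 425 to 950 mm from the base axis. Payload 3.5 kg.
Tool frame: the origin (TCP) lies midway between the tips of the shut fingers; the grasp point (between the pads) lies 19 mm behind it; z points along the fingers, y is the line along which they close (so a half turn about z gives the same grasp; the last joint's range is limited). The gripper opens to 85 mm and grips with 20 to 120 N. Pads are 22 mm wide; open, the fingers measure 114 mm over their backs; the gripper's body (76 mm by 85 mm) begins 54 mm behind the grasp point. The pads swing forward as they close: fully open they stand 13 mm farther back than shut.
Start: joints at [64.114, 16.404, 90.338, -0, 73.258, -8.594], TCP at [200.6, 644.489, 231.325] pointing down, gripper open.
Joint ranges: [-158.93, 158.93], [-51.34, 127.21], [12.03, 142.37], [-87.48, 267.48], [13.55, 161.25], [-162.69, 162.69]. Speed limits (degrees/s): [159.86, 159.86, 180, 180, 180, 180].

## Interface

Orientations are given as a 3x3 rotation matrix whose columns are the frame's x, y, z axes.
In Python, from plant import manip, viewer gives the robot as it stands. The module is installed in compiled form; this text tells all that it offers. Calls block until the motion is done:
- manip.move_pose(position, orientation): joint-space move of the TCP to a pose.
- manip.movel(position, ori=None, velocity=150): straight line of the TCP; ori=None keeps the orientation; velocity is the mean speed in mm/s.
- manip.goto_joints(angles): joint-space move.
- manip.release() and manip.close_gripper(effort=None): open the fingers fully, or close them until they stop; effort is the grip in N (None keeps the last).
- manip.sleep(seconds).
- manip.inverse_kinematics(position, orientation): joint angles nearest the present ones, or None.
- manip.read_state(): the state.
- viewer.snapshot(name): name is "side" or "top"; returns a dict with "color" (384x512x3 uint8, red, green, blue), "fx", "fy", "cx", "cy" (pixels), "rvec" (rotation vector, rad) and "tvec" (3), from world to camera coordinates, as OpenCV has them. Camera axes: x right, y down, z forward; pixel columns grow to the right and rows downward; lengths in mm; the calibration is good to about 2 mm. A picture is of the moment at which its call begins. There is no depth.
A pose or a line that the arm cannot do raises manip.MotionError and nothing moves.
- manip.job_done(): hands the job in; it is judged then, once.
The state is a dict: "t": time; "q": joint angles; "qd": joint speeds; "effort": joint torques, N m; "tool_pos": TCP position; "tcp_rot": TCP orientation; "ft_force": force on the tool from outside, world axes, zero at the start; "wrist_torque": the same for the moment, N m; "gripper_width": opening from 0.0 (shut) to 1.0 (fully open); "grip_force": force on a finger pad.
Only numpy, scipy, OpenCV 4.12 (cv2) and the standard library are available. Lean on these libraries where they do the work, as an engineer would, in place of code of your own. Each camera call takes 0.05 s, during which the arm holds its last target. There are 200 camera calls.

## Working session

There is one attempt and no reset: what is moved stays moved. The work goes in short steps, each a Python script; the robot and the scene stay as the last script left them, time stands still between calls to the robot, and variables do not carry over. Pictures are saved under pics/ and viewed, at most 10 in all, crops included, and the job is handed in when it is done.

```bash
mkdir -p pics; ls
python3 - <<'E'
from plant import manip, viewer
import cv2,pickle
for n in("top","side"):
    s=viewer.snapshot(n); pickle.dump(s,open(n+'0.pkl','wb'))
    cv2.imwrite(f'pics/{n}0.png',cv2.resize(s['color'][...,::-1],(800,600),interpolation=cv2.INTER_CUBIC))
    print(n,s['fx'],s['fy'],s['cx'],s['cy'],s['rvec'],s['tvec'])
st=manip.read_state(); print(st['t'],st['ft_force'],st['tcp_rot'])
E
```

```text
pics
top 477.07130321013574 477.07130321013574 254.52717532927798 195.36071889850203 [ 2.16652193 -2.11111705  0.15849973] [  10.06878456  613.73141311 1424.16372863]
side 359.80744800833645 359.80744800833645 257.17075324225664 188.19260005091624 [ 2.41112695 -0.18366618  0.06520141] [-588.95581356  191.92410235 1332.76774619]
0.1 [ 0.30712827  0.16767134 -0.29394793] [[-9.54796221e-01  2.97259757e-01 -9.02330819e-04]
 [ 2.97260981e-01  9.54794358e-01 -1.90860043e-03]
 [ 2.94190277e-04 -2.09055222e-03 -9.99997772e-01]]
```

View pics/top0.png

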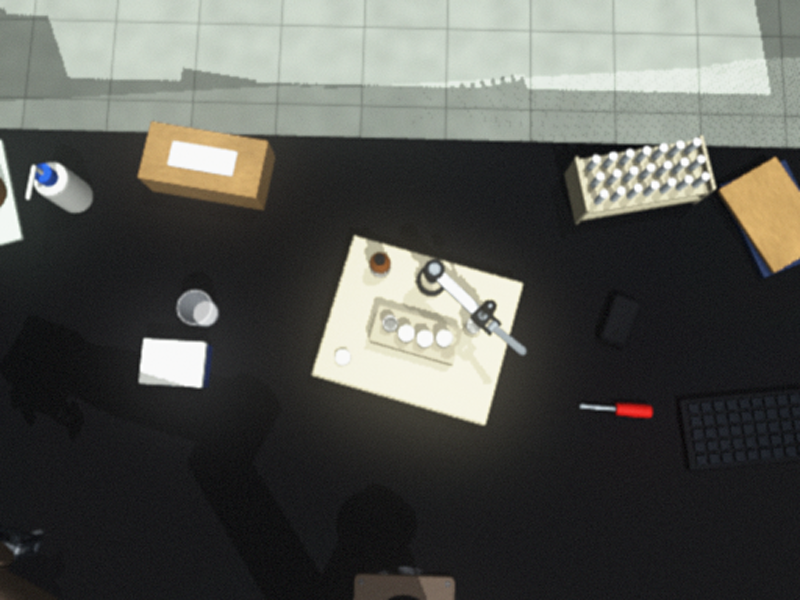

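View pics/side0.png

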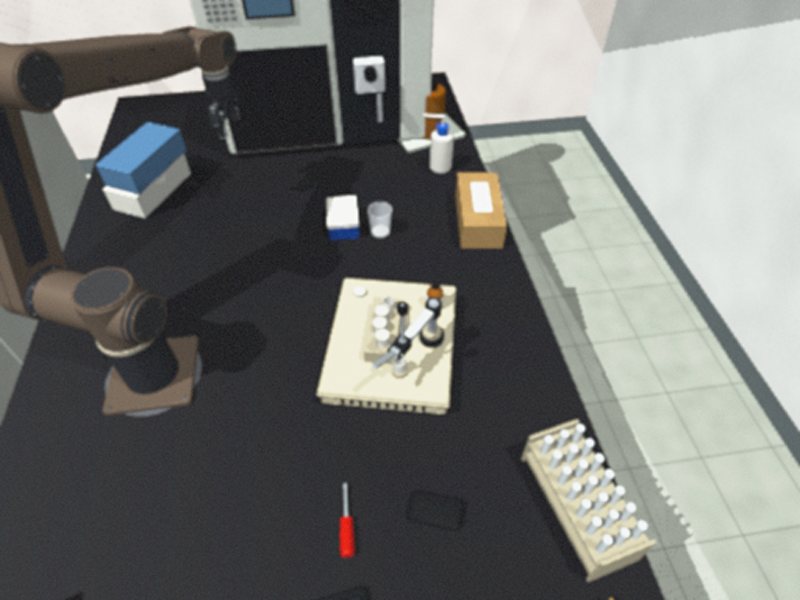

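Run:
```python
import cv2,pickle
for n,(x,y,w,h) in {"top":(195,145,145,132),"side":(200,170,100,100)}.items():
    c=pickle.load(open(n+'0.pkl','rb'))['color'][y:y+h,x:x+w,::-1]
    k=5 if n=="top" else 6
    c=c[:,:,:]; c=cv2.resize(c,None,fx=k,fy=k,interpolation=cv2.INTER_CUBIC)[:600,:800]
    for i in range(0,c.shape[1],k*10): cv2.putText(c,str(x+i//k),(i,8),0,.35,(0,255,0)); cv2.line(c,(i,0),(i,4),(0,255,0))
    for i in range(0,c.shape[0],k*10): cv2.putText(c,str(y+i//k),(0,i+4),0,.35,(0,255,0))
    cv2.imwrite(f'pics/{n}1.png',c)
```

```text
(no output)
```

View pics/top1.png

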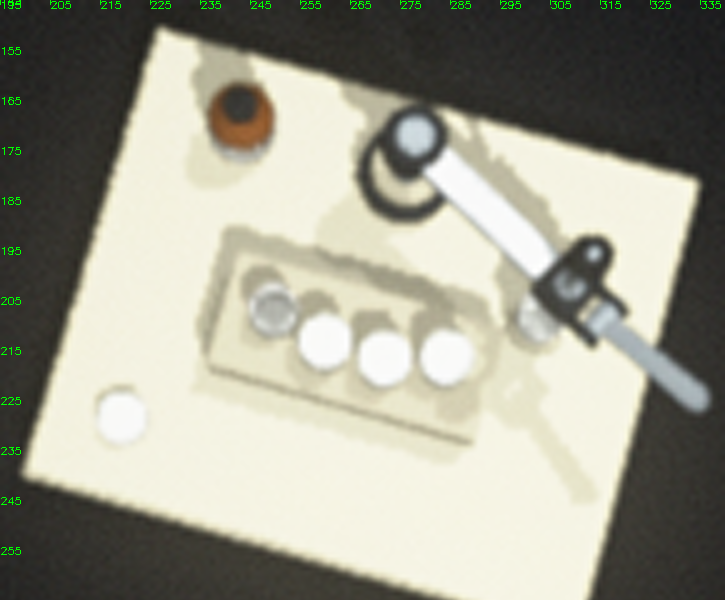

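View pics/side1.png

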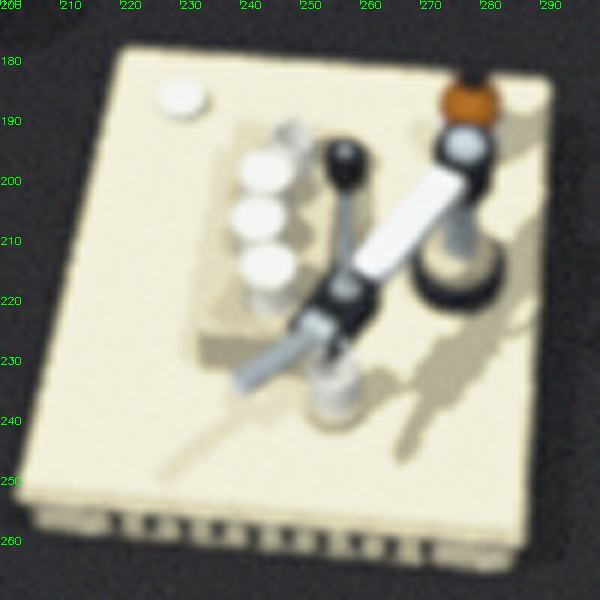

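```bash
cat > fit.py <<'E'
import cv2,pickle,numpy as np
from scipy.optimize import least_squares
S={n:pickle.load(open(n+'0.pkl','rb')) for n in("top","side")}
def proj(n,P):
    s=S[n];K=np.array([[s['fx'],0,s['cx']],[0,s['fy'],s['cy']],[0,0,1]])
    return cv2.projectPoints(np.array(P,float).reshape(-1,1,3),np.array(s['rvec']),np.array(s['tvec']),K,None)[0][:,0]
arc=lambda a,z,r=120:[95-r*np.cos(a),-r*np.sin(a),z]
def world(p,P):
    c,s=np.cos(p[2]),np.sin(p[2]);P=np.array(P,float)
    return np.c_[p[0]+c*P[:,0]-s*P[:,1],p[1]+s*P[:,0]+c*P[:,1],P[:,2]]
fix=[[140,170,60],[140,-170,60],[-140,170,60],[-140,-170,60],[95,0,190],arc(-.15,130),arc(.15,130),arc(.45,130)]
T=np.array([(157,29),(700,181),(22,477),(577,638),(416,135),(325,341),(384,358),(445,357),(274,309),(593,256)])
D=np.array([(550,82),(525,543),(122,48),(15,497),(466,145),(267,172),(258,218),(268,268),(346,166)])
T=(T+.5)/5-.5+[195,145]; D=(D+.5)/6-.5+[200,170]
def res(p):
    F=fix+[arc(-.45,126),arc(p[3],p[4])]; G=fix+[arc(p[3],p[4])]
    return np.r_[proj("top",world(p,F))+p[5:7]-T,proj("side",world(p,G))+p[7:9]-D]
def f(p): return np.r_[res(p).ravel(),p[5:]/.7]
r=least_squares(f,[650,-50,-.25,1,287,0,0,0,0],x_scale=[10,10,.1,.1,10,1,1,1,1],loss='soft_l1')
if __name__=="__main__":
    print(r.x.round(3)); print(res(r.x).round(1).T)
    p=r.x;print('knob',world(p,[arc(p[3],p[4])]),'tube',world(p,[arc(-.45,126)]))
    np.save('p.npy',p)
E
python3 fit.py
```

```text
[ 5.67502e+02 -1.51560e+01 -2.52000e-01  1.07700e+00  2.90355e+02
 -3.01000e-01 -1.03000e-01  1.50000e-02  4.00000e-02]
[[ 0.8 -1.6  1.5 -0.5 -0.2  0.1  0.3  0.5 -0.  -0.1 -1.3 -1.3  0.7  1.8
  -0.1 -0.2  0.1  0.2  0.2]
 [ 1.4  0.5 -1.2 -2.1  0.1  0.2  0.1  0.1  0.   0.   0.4 -2.   1.1 -1.4
   0.1  0.2  0.3 -0.1 -0. ]]
knob [[ 578.06503894 -126.95334413  290.35469739]] tube [[567.86292863  38.64625901 126.        ]]
```

```bash
cat > h.py <<'E'
from plant import manip, viewer
import numpy as np, cv2, pickle
from fit import arc,world
p=np.load('p.npy')
def W(a,z,r=120): return world(p,[arc(a,z,r)])[0]
th=np.arctan2(*(W(-.45,0,200)-W(-.45,0,100))[[1,0]])-np.pi/2
def R(sgn=1):
    y=sgn*np.array([np.cos(th),np.sin(th),0]);z=np.array([0,0,-1.]);return np.c_[np.cross(y,z),y,z]
def F(n=5):
    v=[]
    for _ in range(n): manip.sleep(.02); v.append(manip.read_state()['ft_force'])
    return np.mean(v,0)
E
python3 - <<'E'
from h import *
for s in(1,-1):
    for P in(W(p[3],400),W(p[3],269),W(-.45,269),W(-.45,194),W(-.45,260,208),W(-.45,176,208)):
        q=manip.inverse_kinematics(P,R(s)); print(s,None if q is None else np.round(q,0))
E
```

```text
1 [-22.   1.  90.  -0.  89. -72.]
1 [-22.   4. 100.  -0.  75. -72.]
1 [ -6.   1. 103.  -0.  75. -56.]
1 [ -6.   5. 107.  -0.  67. -56.]
1 [ -1.  -6. 111.  -0.  75. -50.]
1 [ -1.  -2. 116.  -0.  65. -50.]
-1 [-22.   1.  90.  -0.  89. 108.]
-1 [-22.   4. 100.  -0.  75. 108.]
-1 [ -6.   1. 103.  -0.  75. 124.]
-1 [ -6.   5. 107.  -0.  67. 124.]
-1 [ -1.  -6. 111.  -0.  75. 130.]
-1 [ -1.  -2. 116.  -0.  65. 130.]
```

Run:
```python
from h import *
manip.release()
manip.move_pose(W(p[3],345),R())
manip.movel(W(p[3],269),velocity=120)
print(F()); manip.close_gripper(40); manip.sleep(.2)
st=manip.read_state(); print(st['t'],st['tool_pos'],st['gripper_width'],st['grip_force'],F())
out=[]
for n,(x,y,w,h) in {"top":(255,145,100,100),"side":(200,150,100,100)}.items():
    s=viewer.snapshot(n); pickle.dump(s,open(n+'1.pkl','wb'))
    out.append(cv2.resize(s['color'][y:y+h,x:x+w,::-1],(400,400),interpolation=cv2.INTER_CUBIC))
cv2.imwrite('pics/grasp.png',np.hstack(out))
```

```text
[ 0.26536742 -0.47046249  0.46769749]
5.025 [ 578.4119088  -126.54957443  269.20362287] 0.24274244920212676 39.04257774353027 [2.06481456 2.3583374  0.55293292]
```

View pics/grasp.png

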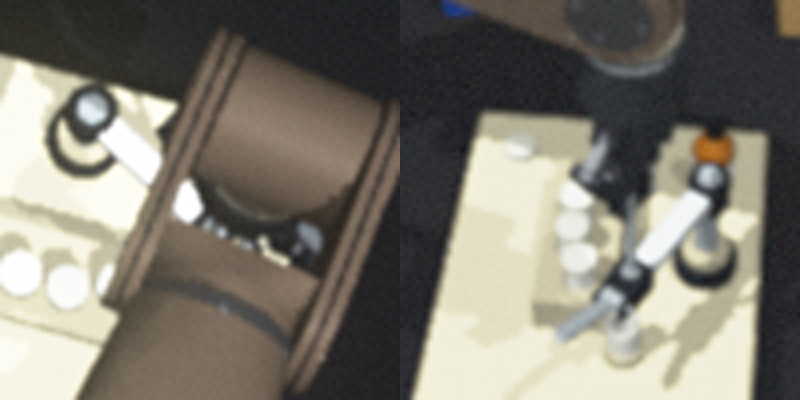

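Run:
```python
from h import *
for a in np.linspace(p[3],-.45,9)[1:]:
    manip.movel(W(a,269),velocity=80); print(round(a,2),F(2).round(1))
st=manip.read_state(); print(st['t'],st['tool_pos'],W(-.45,269),st['gripper_width'],st['grip_force'])
out=[]
for n,(x,y,w,h) in {"top":(195,145,130,130),"side":(200,150,100,100)}.items():
    s=viewer.snapshot(n); pickle.dump(s,open(n+'2.pkl','wb'))
    out.append(cv2.resize(s['color'][y:y+h,x:x+w,::-1],(400,400),interpolation=cv2.INTER_CUBIC))
cv2.imwrite('pics/swing.png',np.hstack(out))
```

```text
0.89 [3.2 4.  1.4]
0.69 [4.1 4.3 0.5]
0.5 [5.5 3.2 0.2]
0.31 [ 5.6  1.8 -1. ]
0.12 [ 6.3  0.7 -1.3]
-0.07 [ 6.1 -0.5 -1. ]
-0.26 [ 5.7 -1.5 -0.4]
-0.45 [ 5.4 -2.3 -0.2]
8.9417 [569.13555012  39.15257107 269.21149442] [567.86292863  38.64625901 269.        ] 0.23972785519210976 39.470014572143555
```

View pics/swing.png

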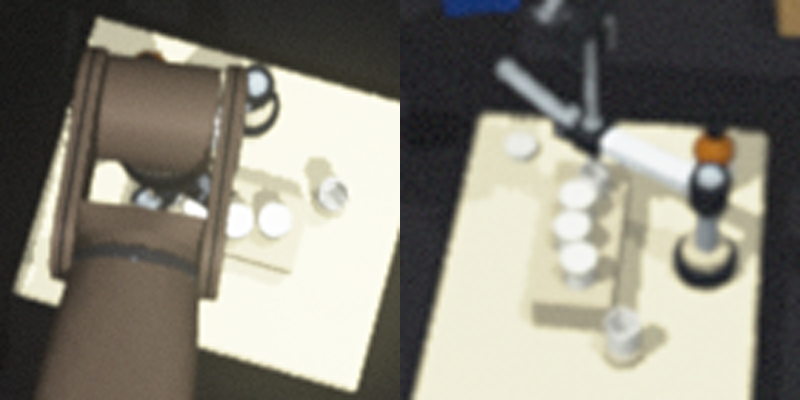

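```bash
cat > low.py <<'E'
from h import *
st=manip.read_state(); T=W(-.45,269)
u=(W(-.45,0,100)-W(-.45,0,120))/20
for _ in range(3):
    f=F()@u
    if abs(f)<1: break
    T=T-u*np.clip(-f*.2,-1.5,1.5); manip.movel(T,velocity=20); 
    print('radial',f, F()@u)
manip.movel(T+[0,0,-33],velocity=40); z=-33.; log=[]; print(F())
while z>-80:
    z-=.4; manip.movel(T+[0,0,z],velocity=8)
    f=F(3); log.append((z,manip.read_state()['tool_pos'][2],*f))
    L=np.array(log)
    if len(L)>6:
        d=f[2]-np.median(L[-15:-3,4])
        if d>2.2: break
L=np.array(log); np.save('log.npy',L); np.save('T.npy',T+[0,0,z])
print(manip.read_state()['t']); print(L[:3].round(2)); print(L[-22:].round(2))
E
python3 low.py
```

```text
radial 5.96469428127975 1.7644561879110334
[ 0.52346634  1.64303098 -1.70384021]
12.7
[[-33.4  234.94  -0.69   1.72  -2.98]
 [-33.8  234.93  -1.35   1.41  -1.93]
 [-34.2  234.89  -3.57   1.5   -0.49]]
[[-33.4  234.94  -0.69   1.72  -2.98]
 [-33.8  234.93  -1.35   1.41  -1.93]
 [-34.2  234.89  -3.57   1.5   -0.49]
 [-34.6  234.85  -4.44   1.81   1.83]
 [-35.   234.71  -4.95   2.     3.  ]
 [-35.4  234.49  -5.31   2.5    3.47]
 [-35.8  234.13  -5.35   2.47   2.59]]
```

```bash
cat > low2.py <<'E'
from h import *
T=np.load('T.npy'); z=0.; log=[]
while z>-45:
    z-=.4; manip.movel(T+[0,0,z],velocity=8)
    f=F(3); log.append((T[2]+z,manip.read_state()['tool_pos'][2],*f))
    L=np.array(log)
    if f[2]>7.5 or (len(L)>8 and f[2]-np.median(L[-15:-3,4])>2.0): break
np.save('log.npy',L); np.save('T.npy',T+[0,0,z])
print(manip.read_state()['t'],len(L)); print(L[-40:].round(2))
E
python3 low2.py
```

```text
32.5 66
[[222.4  223.32  -4.64   2.48   3.66]
 [222.   222.92  -4.63   1.88   3.51]
 [221.6  222.5   -4.88   2.43   3.32]
 [221.2  222.09  -4.72   2.61   3.23]
 [220.8  221.73  -4.76   2.7    3.99]
 [220.4  221.34  -4.59   2.27   3.13]
 [220.   220.89  -5.47   2.04   3.34]
 [219.6  220.51  -4.7    1.88   3.26]
 [219.2  220.11  -4.62   2.23   3.2 ]
 [218.8  219.72  -5.07   2.56   3.7 ]
 [218.4  219.29  -5.19   2.36   3.63]
 [218.   218.9   -5.52   2.13   3.89]
 [217.6  218.51  -5.25   1.84   3.36]
 [217.2  218.09  -4.97   2.5    3.45]
 [216.8  217.7   -5.09   2.42   3.59]
 [216.4  217.28  -4.88   2.79   3.22]
 [216.   216.9   -4.48   2.71   3.31]
 [215.6  216.49  -4.93   2.33   3.66]
 [215.2  216.11  -4.77   2.88   3.11]
 [214.8  215.71  -5.06   2.11   3.39]
 [214.4  215.25  -5.5    2.32   3.4 ]
 [214.   214.88  -4.93   2.82   3.13]
 [213.6  214.49  -5.09   1.98   3.41]
 [213.2  214.08  -5.35   2.     3.28]
 [212.8  213.69  -5.19   2.61   3.29]
 [212.4  213.26  -4.94   2.75   3.14]
 [212.   212.89  -4.61   2.62   3.26]
 [211.6  212.49  -5.35   2.71   3.22]
 [211.2  212.08  -5.15   1.79   3.15]
 [210.8  211.66  -5.41   2.56   3.03]
 [210.4  211.28  -5.05   1.97   3.08]
 [210.   210.86  -4.52   2.4    2.97]
 [209.6  210.47  -5.11   2.5    3.1 ]
 [209.2  210.08  -4.76   2.3    3.17]
 [208.8  209.66  -4.86   2.48   3.62]
 [208.4  209.25  -4.88   2.39   3.3 ]
 [208.   208.97  -5.03   2.02   3.68]
 [207.6  208.78  -4.94   2.04   4.96]
 [207.2  208.52  -6.19   2.49   4.6 ]
 [206.8  208.28  -6.58   2.28   5.66]]
```

Run:
```python
from h import *
T=np.load('T.npy')+[0,0,-.8]; manip.movel(T,velocity=8)
print(F(8),manip.read_state()['tool_pos'])
manip.sleep(.15); manip.release()
print(F(2)); manip.movel([T[0],T[1],264],velocity=120)
manip.movel(W(-.45,264,204),velocity=150); manip.close_gripper(40)
print(F(),manip.read_state()['t'])
out=[]
for n,(x,y,w,h) in {"top":(195,145,130,130),"side":(200,150,100,100)}.items():
    s=viewer.snapshot(n); pickle.dump(s,open(n+'3.pkl','wb'))
    out.append(cv2.resize(s['color'][y:y+h,x:x+w,::-1],(400,400),interpolation=cv2.INTER_CUBIC))
cv2.imwrite('pics/rel.png',np.hstack(out))
```

```text
[-6.19452508  2.40924     5.97955857] [568.87366253  38.19644993 207.66437871]
[-0.04032703  0.12941057  0.67507368]
[ 0.02782255 -0.2529523   0.2987592 ] 35.9083
```

View pics/rel.png

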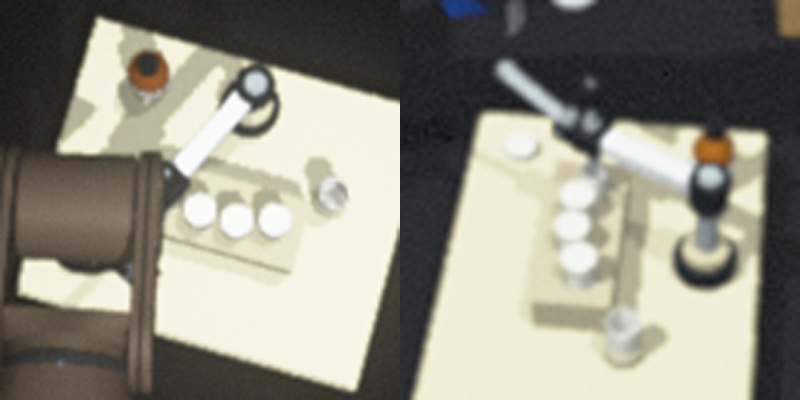

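Run:
```python
from h import *
manip.movel(W(-.45,222,204),velocity=100); print(F(3))
z=222.
while z>166:
    z-=6 if z>186 else 1.5
    manip.movel(W(-.45,z,204),velocity=40 if z>186 else 20); f=F(2)
    s=manip.read_state(); print(z,s['tool_pos'].round(1) if hasattr(s['tool_pos'],'round') else np.round(s['tool_pos'],1),f.round(1))
    if f[2]>18 or s['t']>50: break
manip.movel(W(-.45,262,206),velocity=120)
print(manip.read_state()['t'],F(3))
out=[]
for n,(x,y,w,h) in {"top":(195,145,130,130),"side":(200,150,100,100)}.items():
    s=viewer.snapshot(n); pickle.dump(s,open(n+'4.pkl','wb'))
    out.append(cv2.resize(s['color'][y:y+h,x:x+w,::-1],(400,400),interpolation=cv2.INTER_CUBIC))
cv2.imwrite('pics/press.png',np.hstack(out))
```

```text
[0.04818354 0.25333514 0.69255598]
216.0 [503.7  92.9 216. ] [-0.1  0.3  0.6]
210.0 [503.6  92.9 209.8] [ 0.2  0.2 -0.5]
204.0 [503.8  92.9 203.8] [0.1 0.9 0.6]
198.0 [503.6  92.8 197.5] [0.9 0.2 1.1]
192.0 [503.4  92.7 191.4] [0.3 0.7 0.4]
186.0 [503.7  92.7 185.6] [-0.7 -0.3  0.5]
184.5 [503.7  92.8 184.4] [-1.5  0.8  1.9]
183.0 [503.7  92.9 183. ] [-1.4  1.1  2.9]
181.5 [503.7  93.  181.4] [-1.3  1.3  2.8]
180.0 [503.7  93.  179.9] [-1.9  2.   2.2]
178.5 [503.7  93.  178.5] [-1.8  2.   3. ]
177.0 [503.7  93.  177.2] [-2.5  1.9  4.8]
175.5 [503.9  93.1 176.8] [-5.2  3.   9.5]
174.0 [504.2  93.4 176.6] [-7.2  3.1 13.9]
172.5 [504.5  93.8 176.4] [-8.7  4.5 18.1]
42.225 [0.38165041 0.30937949 0.04488039]
```

View pics/press.png

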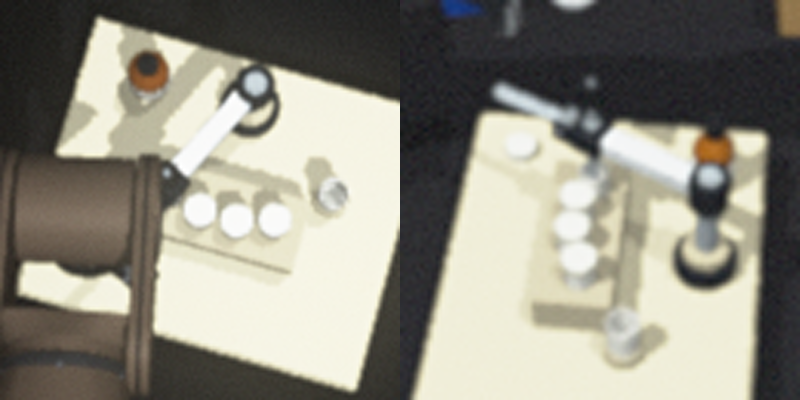

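```bash
python3 -c "
from plant import manip
print(manip.job_done())"
```

```text
the job is handed in; nothing more can be done
None
```

I handed the job in at about 42 s, with no verdict returned. The probe is in the open tube with its spring given by an estimated 1.3 mm. The clamp lever is down on its stop, and the arm touches nothing.

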